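# Lock the carving turntable and offer the lid up to its box

### The job

Lock the carving turntable: take its headed locking pin from the wooden tool block, push it down through the fork and lug at the turntable's edge until its head sits fully home on the fork, and let go of it. Then pick up the oblong lid by its brass pull, carry it over the tops of the standing vases without disturbing the other goods or turning the box, and hold it level about a centimetre above the open oblong box that is clamped on the turntable, squarely lined up with it (either way round) so that the joint can be checked; the lacquer on the rim is wet, so the lid must never touch the box. Finish there, still holding the lid in the air: do not put it down or let it go.

Things in the scene. Friction and masses are not known exactly. Their poses are not given: they have to be found in the camera images.
- pin: Steel locking pin, upright in the tool block, sliding freely. Shank 10 mm across, 45 mm long, tapered tip; then a flange 24 mm across, 4 mm thick; then a knurled round grip 18 mm across, 27 mm tall (76 mm in all, 70 g). Origin: centre of the tip's end; z up along the pin: flange underside at 45 mm, grip from 49 to 76 mm. Parked, the flange rests on the block and the tip is 5 mm above the table.
- toolblock: Fixed wooden block, 45 x 110 x 50 mm high, that parks the pin in a 12 mm through hole 34 mm from its middle towards its own +y; two awls stand in it 22 and 44 mm from its middle towards its own -y, their tops 98 mm above the table. Origin: centre of its underside, on the table; y along its length.
- fork_hole (a point): Centre of the hole's top mouth in the fork of the stand, 60 mm above the table. Two leaves (36 x 32 x 8 mm, tops at 60 and 30 mm) and the turntable's lug between them (8 mm, top at 45 mm) have 12 mm vertical holes, chamfered 2 mm, in line. Its x points to the turntable's axis, 112 mm away; z up; the fork's web is on the -x side, no higher than the leaf. Pin home: tip 45 mm below this point.
- turntable: Turntable with the box clamped on it. Plywood disc 188 mm across, top 56 mm above the table, four steel lugs 90 degrees apart out to 126 mm from its axis; the one in the fork, towards its own -x, is to be locked. Stiff bearing (0.25 N m to turn), lug and fork hole in line at the start. Origin: on its axis, at table height; z up; its x is at first that of fork_hole.
- box_rim (a point): Centre of the open mouth of the oblong box, level with its rim, 111 mm above the table, on the turntable's axis and with its x, y, z. The box is dark wood with pearl inlay, 80 mm (x) by 120 mm (y) by 55 mm high, walls 7 mm; two wooden dogs (tops 78 mm above the table, screw heads 82) clamp its short ends.
- lid: Oblong dark lid with pearl inlay, right way up on the table: 80 mm (x) by 120 mm (y), 160 g. Below it a tongue 62 x 102 mm, 4 mm deep; the 14 mm slab's top is 18 mm above the origin. On top a brass bar pull, 12 mm wide (x), 52 mm long (y), 36 to 48 mm above the origin, on two posts 38 mm apart: pinch it across x. Origin: centre of the tongue's underside, the lowest face; z up.
- round_lid: Leave alone: a round dark lid, 80 mm across and 39 mm tall with a round brass knob, lying near the oblong lid, either nearer to or farther from the robot than it. Origin: centre of its underside.
- vase_a: Leave alone: dark wooden vase standing between the lid and the turntable, 52 mm across and 115 mm tall. Origin: centre of its underside.
- vase_b: Leave alone: a second such vase, 52 mm across and 115 mm tall, in the same row. Origin: centre of its underside.
- hexbox: Leave alone: six-sided lidded box in the same row, 59 mm across its flats and 64 mm tall. Origin: centre of its underside.
- round_box: Leave alone: round, closed box, 120 mm across and 70 mm tall, beyond the turntable. Origin: centre of its underside.
- dish: Leave alone: square open dish, 90 x 90 x 32 mm, at the right. Origin: centre of its underside.
- compact: Leave alone: flat round case, 64 mm across and 11 mm thick, at the far left. Origin: centre of its underside.
- hammer: Leave alone: hammer about 240 mm long, lying at the left. Origin: on its handle line, about its middle, on the table.
There are look-alikes about, which are no part of the job. Leave any purple or turquoise look-alike of the lid alone.

How it is judged:
By the outcome, as a careful person would: the job done as asked, in the order asked, and still so for the second after the job is handed in, while the arm keeps its last pose, push and grip.
It also fails if it takes over 66 s, if anything falls off the work surface, if the arm or the gripper's body presses on something with over 40 N, if the wrist force passes 120 N, or if a joint passes its speed limit or range.

### The arm

A 6-joint arm with a two-finger parallel gripper is mounted at the origin on the work surface. World frame = base frame: x ahead of the robot, y to its left, z up, the work surface at z = 0. Lengths are in m, angles in rad, forces in N, time in s.
With the tool pointing down it reaches from about 0.2 to 0.875 m from the base axis. Payload 3.4 kg.
Tool frame: the origin (TCP) lies midway between the tips of the shut fingers; the grasp point (between the pads) lies 19 mm behind it; z points along the fingers, y is the line along which they close (so a half turn about z gives the same grasp; the last joint's range is limited). The gripper opens to 94 mm and grips with 3 to 60 N. Pads are 16 mm wide; open, the fingers measure 119 mm over their backs; the gripper's body (75 mm by 177 mm) begins 78 mm behind the grasp point.
Start: joints at [1.132, 0.276, 1.505, -0, 1.361, -0.121], TCP at [0.18, 0.546, 0.205] pointing down, gripper open.
Joint ranges: [-2.89, 2.89], [-0.75, 2.08], [0.22, 2.7], [-1.18, 4.32], [0.11, 2.71], [-2.7, 2.7]. Speed limits (rad/s): [2.57, 2.57, 3.14, 3.14, 3.14, 3.14].

### API

Orientations are given as a unit quaternion [x, y, z, w].
In Python, from rig import bot, optics, close_job gives the robot as it stands. The module is installed in compiled form; this text tells all that it offers.
- The arm moves only by the shell command python3 -m creep 'ROWS' [OPENING] [FORCE]. ROWS is JSON, a list of rows, each a list of 4 numbers: the shift along the tool's x, y, z in cm, then the turn about the tool's z in rad. In form: [[tx, ty, tz, twist], ...]. A call has exactly 8 rows; each row shifts and turns the commanded pose from where the row before left it, along the tool's axes as they then stand; what a row does not reach is not made up. A row lasts 1/12 s, in which the tool goes at most 41.7 mm and 7.16 degrees, less where a joint would pass 70% of its speed; a pose out of reach is approached as far as the arm can. A call with a gripper value outside its range is refused whole. OPENING is the opening, from 0 (shut) to 1 (fully open), set as the call begins (- or left out, the last holds). The fingers move at their own pace and stop on an object; FORCE is the grip in N (left out, the last holds). Time passes only in rows, so rows that do not move let the fingers close, or fill a call up. It gives the time, the measured TCP pose, the force, the opening and the grip force at its end, in the units of the state.
- bot.sense(): the state, without advancing time (a new reading comes with each control period).
- optics.camera(name): name is "scene" or "top"; returns the picture (384x512x3 uint8, red, green, blue); there is no depth.
- optics.camera_model(name): a dict with "intrinsics" (3x3 intrinsics, pixels), "dist" ([k1, k2, p1, p2, k3] as OpenCV has them; the pictures are not rectified), "origin" and "orientation" of the camera in the world. Camera axes: x right, y down, z forward; pixel columns grow to the right and rows downward; lengths in m; the calibration is good to about 2 mm. A picture is of the moment at which its call begins. camera_model takes no time and is no camera call.
- close_job(): hands the job in; it is judged then, once.
The state is a dict: "time": time; "joints": joint angles; "qvel": joint speeds; "effort": joint torques, N m; "tool_pos": TCP position; "ee_rot": TCP orientation; "force": force on the tool from outside, world axes, zero at the start; "wrist_torque": the same for the moment, N m; "opening": finger opening in m; "grasp_force": force on a finger pad.
Only numpy, scipy, OpenCV 4.12 (cv2) and the standard library are available. Lean on these libraries where they do the work, as an engineer would, in place of code of your own. Each camera call takes 0.05 s, during which the arm holds its last target. There are 200 camera calls.

## Working session

There is one attempt and no reset: what is moved stays moved. The work goes in short steps, Python scripts to look and compute and a shell command to move; the robot and the scene stay as the last step left them, time stands still between calls to the robot, and variables do not carry over. Pictures are saved under pics/ and viewed, at most 10 in all, crops included, and the job is handed in when it is done.

```bash
mkdir -p pics; python3 - <<'E'
from rig import bot, optics
import cv2, numpy as np
print(bot.sense())
for n in("scene","top"):
    im=optics.camera(n); cv2.imwrite(f"pics/{n}0.png",cv2.resize(im[:,:,::-1],(800,600),interpolation=cv2.INTER_CUBIC)); np.save(f"{n}0.npy",im)
    print(n,optics.camera_model(n))
E
```

```text
{'time': 0.0, 'joints': array([ 1.13200010e+00,  2.76595430e-01,  1.50610729e+00,  3.55846771e-05,
        1.36069812e+00, -1.20994668e-01]), 'qvel': array([ 1.93060139e-03, -3.14127342e-03,  2.08133772e-03, -8.26855990e-04,
       -9.60095480e-06,  9.29828156e-04]), 'effort': array([-5.49961933e-04, -4.04592919e+01, -2.37228173e+01,  7.01093464e-02,
        3.44104017e-02, -1.36167591e-04]), 'tool_pos': array([0.17942512, 0.54569994, 0.2046148 ]), 'ee_rot': array([ 1.58236544e-01,  9.87400819e-01, -8.64102327e-04, -2.66480740e-04]), 'force': array([ 0.05920489,  0.90198404, -0.53547138]), 'wrist_torque': array([-0.04112269, -0.07901911, -0.03925394]), 'grasp_force': 0.0, 'opening': 0.09387577872512294}
scene {'intrinsics': array([[413.15328249,   0.        , 255.77980644],
       [  0.        , 413.15328249, 188.2432896 ],
       [  0.        ,   0.        ,   1.        ]]), 'dist': array([0.03546402, 0.        , 0.        , 0.        , 0.        ]), 'origin': array([1.13123215, 0.51163457, 1.13769633]), 'orientation': array([ 0.38182693,  0.87132418, -0.27979527, -0.12929413])}
top {'intrinsics': array([[378.50471802,   0.        , 257.40325127],
       [  0.        , 378.50471802, 192.6508486 ],
       [  0.        ,   0.        ,   1.        ]]), 'dist': array([-0.01452164,  0.        ,  0.        ,  0.        ,  0.        ]), 'origin': array([0.42377113, 0.00437986, 1.25689419]), 'orientation': array([ 0.71419034, -0.69705557,  0.04512634, -0.04482521])}
```

View pics/top0.png

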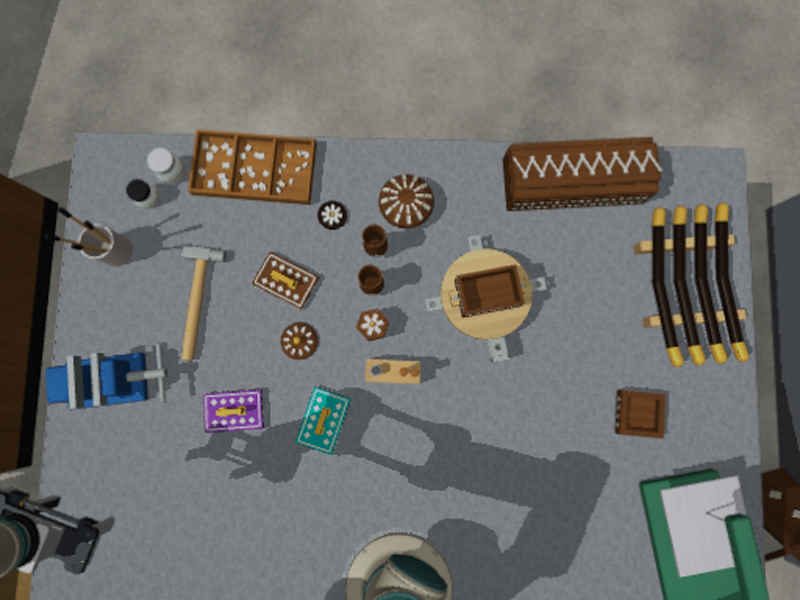

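View pics/scene0.png

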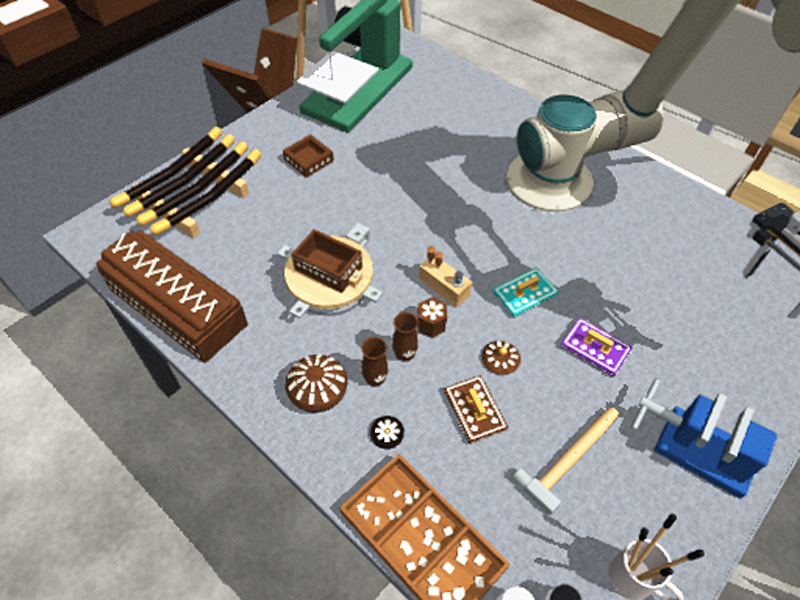

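```bash
cat >h.py <<'E'
import numpy as np, cv2
from rig import bot, optics
from scipy.spatial.transform import Rotation as R
M={n:optics.camera_model(n) for n in("scene","top")}
def proj(n,P):
    m=M[n]; A=R.from_quat(m["orientation"]).as_matrix().T
    return cv2.projectPoints(np.array(P,float).reshape(-1,1,3),cv2.Rodrigues(A)[0],-A@m["origin"],m["intrinsics"],m["dist"])[0].reshape(-1,2)
def back(n,px,z):
    m=M[n]; u=cv2.undistortPoints(np.array(px,float).reshape(-1,1,2),m["intrinsics"],m["dist"]).reshape(-1,2)
    d=np.c_[u,np.ones(len(u))]@R.from_quat(m["orientation"]).as_matrix().T
    return m["origin"]+d*((z-m["origin"][2])/d[:,2])[:,None]
def crop(im,x,y,w,h,s,f,draw=()):
    c=cv2.resize(im[y:y+h,x:x+w,::-1],None,fx=s,fy=s,interpolation=cv2.INTER_CUBIC)
    for P,col in draw:
        cv2.polylines(c,[np.round(((P+.5-[x,y])*s-.5)*8).astype(np.int32)],True,col,1,cv2.LINE_AA,3)
    cv2.imwrite(f,c)
E
python3 - <<'E'
from h import *
crop(np.load("top0.npy"),150,140,210,115,3.8,"pics/tc.png")
crop(np.load("scene0.npy"),170,140,175,150,4,"pics/sc.png")
E
```

```text
(no output)
```

View pics/tc.png

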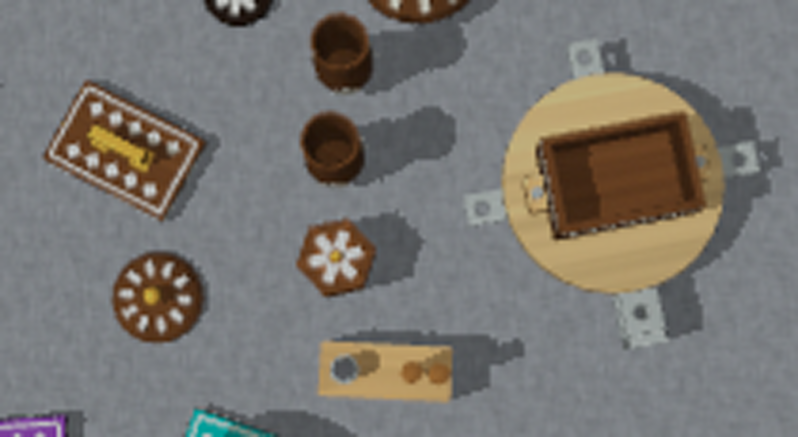

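View pics/sc.png

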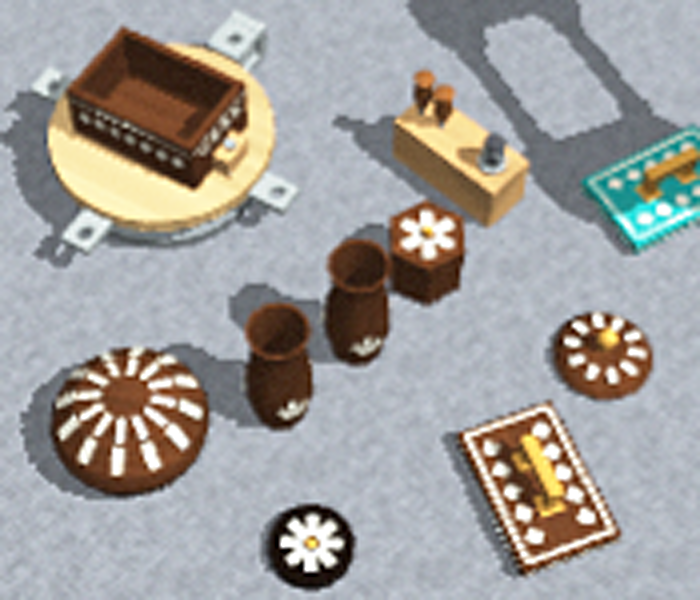

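```bash
cat >fit.py <<'E'
from h import *
from scipy.optimize import least_squares
T=lambda p:(np.array(p)+.5)/3.8-.5+[150,140]
S=lambda p:(np.array(p)+.5)/4-.5+[170,140]
def tf(q,L):
    c,s=np.cos(q[2]),np.sin(q[2]); L=np.array(L,float)
    return np.c_[q[0]+c*L[:,0]-s*L[:,1],q[1]+s*L[:,0]+c*L[:,1],L[:,2]]
def fit(name,Lt,pt,Ls,ps,q0):
    f=lambda q:np.r_[(proj("top",tf(q,Lt))-T(pt)).ravel(),(proj("scene",tf(q,Ls))-S(ps)).ravel()]
    r=least_squares(f,q0,loss="soft_l1"); print(name,r.x.round(4),"res",r.fun.round(1)); return r.x
def rect(x,y,z): return [[x,y,z],[x,-y,z],[-x,-y,z],[-x,y,z]]
if __name__=="__main__":
    for n,F,p,z in(("fork",T,(640,312),.06),("disc",T,(613,182.5),.056),("pin",T,(343,368),.081),("pull",T,(121,147),.048)): print(n,back("top",[F(p)],z))
    for n,p,z in(("fork",(236,38),.06),("pin",(494,143),.081),("pull",(540,472),.048)): print("s",n,back("scene",[S(p)],z))
    # lid long ends: yaw such that y axis along pull
    L=rect(.04,.06,.018)
    # order: +x+y, +x-y, -x-y, -x+y ; x roughly forward(up in top), y left
    lid=fit("lid",L,[(88,82),(203,143),(165,218),(44,155)],L,[(524,574),(461,432),(553,403),(620,533)],[.6,.24,-.45])
    B=rect(.04,.06,.111)
    box=fit("box",B,[(538,143),(687,113),(705,208),(556,236)][:4],B,[(196,142),(68,90),(125,30),(245,100)],[.57,-.16,.15])
    tt=fit("forkhole->tt",[[-.112,0,.06],[0,0,.056]],[(640,312),(613,182.5)],[[-.112,0,.06]],[(236,38)],[.57,-.16,.15])
    # block top (z .05): +x=?, y along length to pin (left)
    K=rect(.0225,.055,.05)
    blk=fit("blk",K+[[0,.034,.081]],[(321,342),(452,345),(451,402),(318,396),(343,368)],K[:1]+K[2:]+[[0,.034,.081]],[(489,184),(413,100),(528,160),(494,143)],[.43,.05,0])
    print("pin",tf(blk,[[0,.034,.081]]),"hole",tf(tt,[[-.112,0,.06]]))
E
python3 fit.py
```

```text
fork [[ 0.48901644 -0.18806636  0.06      ]]
disc [[ 0.59778893 -0.16548322  0.056     ]]
pin [[0.43661682 0.05643693 0.081     ]]
pull [[0.61925056 0.25252684 0.048     ]]
s fork [[ 0.48804112 -0.18688891  0.06      ]]
s pin [[0.43837639 0.05809363 0.081     ]]
s pull [[0.62753298 0.26024858 0.048     ]]
lid [ 0.6218  0.2571 -0.4644] res [-0.6 -1.   0.5 -0.4 -1.2  1.  -1.   0.7 -0.6 -0.5 -1.3 -0.1 -0.4 -1.
  0.5  0.6]
box [ 0.5969 -0.164   0.2161] res [-0.  -0.8 -1.1 -0.2 -0.2  0.1  0.5  0.2 -0.6  1.9 -0.  -0.3 -0.  -1.4
  0.8 -4.6]
forkhole->tt [ 0.5981 -0.1654  0.1994] res [-0.1  0.2 -0.  -0.1 -0.2 -0.1]
blk [0.4363 0.0218 0.003 ] res [-0.  -0.2  0.1 -0.2  0.2 -0.9  0.4 -0.1  0.2  0.1  1.   2.3  3.3 -2.3
 -0.2  0.2 -0.1 -0.8]
pin [[0.43618749 0.05582475 0.081     ]] hole [[ 0.48834689 -0.18760378  0.06      ]]
```

```bash
python3 -m creep '[[0,0,0,0.12],[0,0,0,0.12],[0,0,0,0.12],[0,0,0,0.12],[0,0,0,0.12],[0,0,0,0.12],[0,0,0,0.12],[0,0,0,0.12]]' 0.5 20
python3 -m creep '[[0,0,0,0.12],[0,0,0,0.12],[0,0,0,0.053],[-3,1.6,0,0],[-3,1.6,0,0],[-3,1.6,0,0],[-3,1.6,0,0],[-3,1.6,0,0]]'
python3 -m creep '[[-3,1.6,0,0],[-3,1.6,0,0],[-3,1.6,0,0],[-3,1.6,0,0],[-3,1.6,0,0],[-3,1.6,0,0],[-3,1.6,0,0],[0,0,0,0]]'
python3 -m creep '[[-3,1.6,0,0],[-3,1.6,0,0],[-3,1.6,0,0],[-3,1.6,0,0],[0,0,0,0],[0,0,0,0],[0,0,0,0],[0,0,0,0]]'
cat >st.py <<'E'
from h import *
s=bot.sense(); A=R.from_quat(s["ee_rot"]).as_matrix()
print(s["time"],"tcp",s["tool_pos"].round(4),"ya",np.arctan2(A[1,1],A[0,1]).round(4),"z",A[:,2].round(4),"F",s["force"].round(1),"op",round(s["opening"],4),"g",round(s["grasp_force"],1),"j",s["joints"].round(2))
E
python3 st.py
```

```text
time: 0.77
tool_pos: [0.1795, 0.5459, 0.2049]
ee_rot: [0.599, 0.801, -0.001, 0.0]
force: [-0.6, 0.5, -0.1]
opening: 0.0479
grasp_force: 0.0
time: 1.43
tool_pos: [0.2598, 0.3946, 0.205]
ee_rot: [0.707, 0.707, -0.0, 0.0]
force: [-0.1, 0.5, 0.7]
opening: 0.0469
grasp_force: 0.0
time: 2.1
tool_pos: [0.3741, 0.1816, 0.2053]
ee_rot: [0.709, 0.705, -0.001, 0.002]
force: [0.1, -0.4, -0.7]
opening: 0.0472
grasp_force: 0.0
time: 2.77
tool_pos: [0.4348, 0.0674, 0.2052]
ee_rot: [0.707, 0.708, -0.0, -0.001]
force: [0.0, -0.2, -0.0]
opening: 0.0468
grasp_force: 0.0
2.7667 tcp [0.4348 0.0674 0.2052] ya 0.0013 z [-9.e-04  8.e-04 -1.e+00] F [ 0.  -0.2 -0. ] op 0.0468 g 0.0 j [-0.01  0.07  1.77  0.    1.3  -0.01]
```

```bash
python3 -m creep '[[-1.07,0.22,0,0],[0,0,3,0],[0,0,3,0],[0,0,3,0],[0,0,3,0],[0,0,1.5,0],[0,0,0.8,0],[0,0,0.4,0]]' >/dev/null
python3 -m creep '[[0,0,0,0],[0,0,0,0],[0,0,0,0],[0,0,0,0],[0,0,0,0],[0,0,0,0],[0,0,0,0],[0,0,0,0]]' 0.1 10
python3 -m creep '[[0,0,0,0],[0,0,0,0],[0,0,0,0],[0,0,0,0],[0,0,0,0],[0,0,0,0],[0,0,0,0],[0,0,0,0]]' 0 25
python3 st.py
```

```text
time: 4.1
tool_pos: [0.4365, 0.0556, 0.0591]
ee_rot: [0.707, 0.707, -0.001, -0.001]
force: [-3.6, -0.2, 7.8]
opening: 0.0176
grasp_force: 10.0
time: 4.77
tool_pos: [0.4365, 0.0556, 0.0591]
ee_rot: [0.707, 0.707, -0.001, -0.001]
force: [-3.4, -0.2, 6.0]
opening: 0.0172
grasp_force: 25.0
4.7667 tcp [0.4365 0.0556 0.0591] ya 0.0002 z [-0.0021  0.     -1.    ] F [-3.4 -0.2  6. ] op 0.0172 g 25.0 j [-0.03  0.22  2.   -0.    0.93 -0.03]
```

```bash
python3 -m creep '[[0,0,-0.3,0],[0,0,-0.3,0],[0,0,-0.4,0],[0,0,-0.5,0],[0,0,0,0],[0,0,0,0],[0,0,0,0],[0,0,0,0]]'
python3 -m creep '[[0,0,-1,0],[0,0,-1,0],[0,0,-1,0],[0,0,-1,0],[0,0,-1,0],[0,0,-1,0],[0,0,-1,0],[0,0,-1,0]]'
python3 -m creep '[[0,0,-1,0],[0,0,-1,0],[0,0,-1,0],[0,0,-1,0],[0,0,0,0],[0,0,0,0],[0,0,0,0],[0,0,0,0]]'
python3 st.py; python3 - <<'E'
from h import *
for n in("scene","top"): np.save(n+"1.npy",optics.camera(n))
s=bot.sense(); p=s["tool_pos"]
a=np.load("scene1.npy");b=np.load("top1.npy")
u=proj("scene",[p])[0].astype(int);v=proj("top",[p])[0].astype(int); print(u,v)
crop(a,u[0]-40,u[1]-50,80,100,5,"a.png");crop(b,v[0]-40,v[1]-50,80,100,5,"b.png")
cv2.imwrite("pics/g1.png",np.hstack([cv2.imread("a.png"),cv2.imread("b.png")]))
E
```

```text
time: 5.43
tool_pos: [0.4369, 0.0556, 0.0736]
ee_rot: [0.707, 0.707, -0.001, -0.001]
force: [-5.0, 0.6, 3.0]
opening: 0.0174
grasp_force: 25.0
time: 6.1
tool_pos: [0.4405, 0.0555, 0.1546]
ee_rot: [0.707, 0.707, 0.002, 0.002]
force: [0.4, 1.5, -0.6]
opening: 0.0173
grasp_force: 25.0
time: 6.77
tool_pos: [0.4379, 0.0555, 0.1929]
ee_rot: [0.707, 0.707, -0.0, -0.0]
force: [0.2, -0.4, -0.7]
opening: 0.0173
grasp_force: 25.0
6.7667 tcp [0.4379 0.0555 0.1929] ya -0.0 z [-1.e-04  1.e-04 -1.e+00] F [ 0.2 -0.4 -0.7] op 0.0173 g 25.0 j [-0.03  0.08  1.79  0.    1.27 -0.03]
[295 152] [238 235]
```

View pics/g1.png

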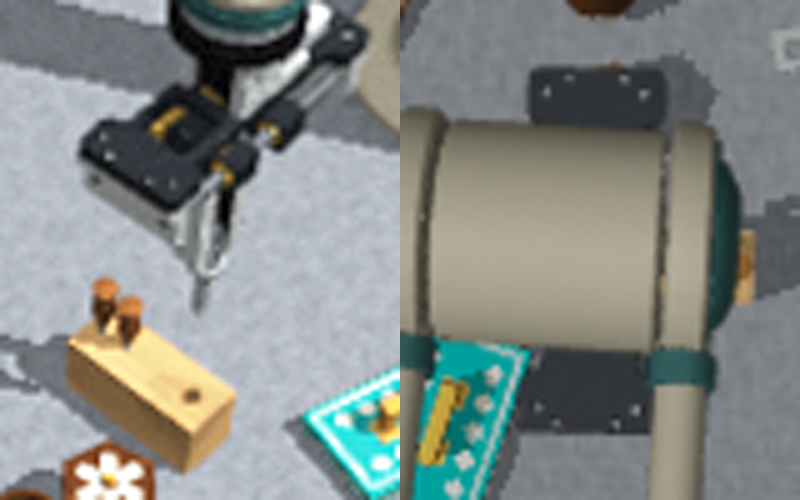

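```bash
python3 - <<'E'
from h import *
o=np.array([255,102]); f=lambda c:(np.array(c)+.5)/5-.5+o
print("hole",back("scene",[f((192,397))],.05), back("scene",[f((192,397))],.05))
print("tip",back("scene",[f((203,312))],.1388))
print("expect tip px", (proj("scene",[[.4379,.0555,.1388]])[0]+.5-o)*5-.5)
print("TCP px",(proj("scene",[[.4379,.0555,.1929]])[0]+.5-o)*5-.5)
E
python3 - <<'E'
import sys; sys.path.insert(0,'.')
from h import *
# fork crops, old top and new scene
crop(np.load("scene0.npy"),205,130,50,40,8,"a.png") if 0 else None
a=np.load("scene1.npy");b=np.load("top0.npy")
h=np.array([.4883,-.1876,.06])
out=[]
for n,im in(("scene",a),("top",b)):
    c=proj(n,[h])[0].astype(int); print(n,c-20)
    t=np.linspace(0,2*np.pi,40)
    C=lambda r,z,c0:np.c_[c0[0]+r*np.cos(t),c0[1]+r*np.sin(t),0*t+z]
    crop(im,c[0]-20,c[1]-20,40,40,10,"/tmp/c.png",[(proj(n,C(.006,.06,h)),(0,0,255))]); out.append(cv2.imread("/tmp/c.png"))
cv2.imwrite("pics/fk.png",np.hstack(out))
E
```

```text
hole [[0.43644704 0.05938167 0.05      ]] [[0.43644704 0.05938167 0.05      ]]
tip [[0.43717526 0.05912064 0.1388    ]]
expect tip px [197.77152363 309.59299206]
TCP px [205.59210748 252.64893389]
scene [208 129]
top [297 201]
```

View pics/fk.png

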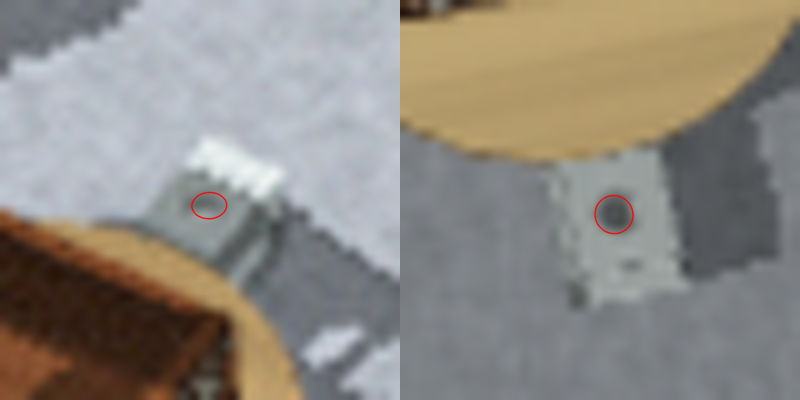

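```bash
python3 -m creep '[[-3.065,0.636,0,0],[-3.065,0.636,0,0],[-3.065,0.636,0,0],[-3.065,0.636,0,0],[-3.065,0.636,0,0],[-3.065,0.636,0,0],[-3.065,0.636,0,0],[-3.065,0.636,0,0]]' >/dev/null
python3 -m creep '[[0,0,0,0],[0,0,2,0],[0,0,2,0],[0,0,2,0],[0,0,1,0],[0,0,0,0],[0,0,0,0],[0,0,0,0]]' >/dev/null
python3 st.py;  python3 - <<'E'
from h import *
out=[]
for n in("scene","top"):
    im=optics.camera(n); np.save(n+"2.npy",im)
    c=proj(n,[[.4883,-.1876,.065]])[0].astype(int)-25; print(c)
    crop(im,c[0],c[1],50,50,8,"/tmp/c.png"); out.append(cv2.imread("/tmp/c.png"))
cv2.imwrite("pics/fk2.png",np.hstack(out))
E
```

```text
8.2 tcp [ 0.4896 -0.1898  0.1244] ya 0.0003 z [ 1.7e-03 -7.0e-04 -1.0e+00] F [-0.7 -1.  -0. ] op 0.0175 g 25.0 j [-0.5   0.26  1.74  0.    1.14 -0.5 ]
[203 123]
[293 196]
```

View pics/fk2.png

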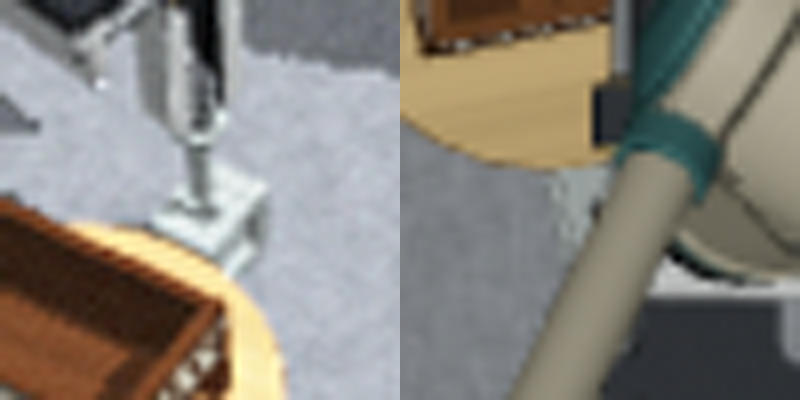

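```bash
python3 -m creep '[[0,0,0.4,0],[0,0,0.4,0],[0,0,0.2,0],[0,0,0.2,0],[0,0,0.2,0],[0,0,0,0],[0,0,0,0],[0,0,0,0]]' - 20; python3 st.py
```

```text
time: 8.97
tool_pos: [0.4888, -0.1897, 0.1095]
ee_rot: [0.707, 0.707, 0.0, -0.0]
force: [-0.8, -0.4, -1.0]
opening: 0.0169
grasp_force: 20.0
8.9667 tcp [ 0.4888 -0.1897  0.1095] ya -0.0 z [ 1.e-04  1.e-04 -1.e+00] F [-0.8 -0.4 -1. ] op 0.0169 g 20.0 j [-0.5   0.27  1.76  0.    1.1  -0.5 ]
```

```bash
python3 -m creep '[[0,0,0.2,0],[0,0,0.2,0],[0,0,0.2,0],[0,0,0.2,0],[0,0,0.2,0],[0,0,0,0],[0,0,0,0],[0,0,0,0]]'; python3 st.py
```

```text
time: 9.63
tool_pos: [0.4888, -0.1897, 0.0994]
ee_rot: [0.707, 0.707, 0.0, -0.0]
force: [0.2, 0.1, -0.5]
opening: 0.0176
grasp_force: 20.0
9.6333 tcp [ 0.4888 -0.1897  0.0994] ya 0.0 z [-0.e+00  1.e-04 -1.e+00] F [ 0.2  0.1 -0.5] op 0.0176 g 20.0 j [-0.5   0.28  1.78  0.    1.08 -0.5 ]
```

```bash
python3 -m creep '[[0,0,0.2,0],[0,0,0.2,0],[0,0,0.2,0],[0,0,0.2,0],[0,0,0.2,0],[0,0,0.2,0],[0,0,0,0],[0,0,0,0]]'; python3 st.py
```

```text
time: 10.3
tool_pos: [0.4887, -0.1896, 0.0873]
ee_rot: [0.707, 0.707, -0.0, -0.0]
force: [0.2, -0.1, -0.9]
opening: 0.0175
grasp_force: 20.0
10.3 tcp [ 0.4887 -0.1896  0.0873] ya 0.0 z [-3.e-04  2.e-04 -1.e+00] F [ 0.2 -0.1 -0.9] op 0.0175 g 20.0 j [-0.5   0.3   1.79  0.    1.05 -0.5 ]
```

```bash
python3 -m creep '[[0,0,0.2,0],[0,0,0.2,0],[0,0,0.2,0],[0,0,0.2,0],[0,0,0.2,0],[0,0,0.2,0],[0,0,0.2,0],[0,0,0.2,0]]'; python3 -m creep '[[0,0,0.1,0],[0,0,0.1,0],[0,0,0.1,0],[0,0,0,0],[0,0,0,0],[0,0,0,0],[0,0,0,0],[0,0,0,0]]';python3 st.py
```

```text
time: 10.97
tool_pos: [0.4888, -0.1897, 0.0712]
ee_rot: [0.707, 0.707, 0.0, -0.0]
force: [0.3, -0.2, -1.2]
opening: 0.0173
grasp_force: 20.0
time: 11.63
tool_pos: [0.4888, -0.1897, 0.0691]
ee_rot: [0.707, 0.707, 0.0, 0.0]
force: [-1.7, 0.4, 5.4]
opening: 0.0173
grasp_force: 20.0
11.6333 tcp [ 0.4888 -0.1897  0.0691] ya 0.0001 z [ 3.e-04 -1.e-04 -1.e+00] F [-1.7  0.4  5.4] op 0.0173 g 20.0 j [-0.5   0.32  1.82  0.    1.01 -0.5 ]
```

```bash
python3 -m creep '[[0,0,0.1,0],[0,0,0.05,0],[0,0,0,0],[0,0,0,0],[0,0,0,0],[0,0,0,0],[0,0,0,0],[0,0,0,0]]'; python3 -m creep '[[0,0,-0.1,0],[0,0,-0.05,0],[0,0,0,0],[0,0,0,0],[0,0,0,0],[0,0,0,0],[0,0,0,0],[0,0,0,0]]' 0.4 20
python3 -m creep '[[0,0,-0.5,0],[0,0,-1,0],[0,0,-1.5,0],[0,0,-2,0],[0,0,-3,0],[0,0,-3,0],[0,0,-3,0],[0,0,0,0]]';python3 st.py
```

```text
time: 12.3
tool_pos: [0.4888, -0.1897, 0.069]
ee_rot: [0.707, 0.707, 0.0, 0.0]
force: [-3.5, 3.5, 14.3]
opening: 0.0173
grasp_force: 20.0
time: 12.97
tool_pos: [0.4887, -0.1896, 0.0683]
ee_rot: [0.707, 0.707, 0.0, -0.0]
force: [-0.6, 0.0, 0.4]
opening: 0.0378
grasp_force: 0.0
time: 13.63
tool_pos: [0.4923, -0.1915, 0.2157]
ee_rot: [0.707, 0.707, 0.002, 0.006]
force: [0.6, 0.5, 0.2]
opening: 0.0375
grasp_force: 0.0
13.6333 tcp [ 0.4923 -0.1915  0.2157] ya 0.0001 z [ 0.0116 -0.0062 -0.9999] F [0.6 0.5 0.2] op 0.0375 g 0.0 j [-0.5   0.19  1.59  0.    1.34 -0.5 ]
```

```bash
python3 -m creep '[[2,0,0,0],[4,0,0,0],[4,0,0,0],[4,0,0,0],[4,0,0,0],[4,0,0,0],[4,0,0,0],[4,0,0,0]]' 0.4 >/dev/null
python3 -m creep '[[4,0,0,0],[2,0,0,0],[0,0,0,0],[0,0,0,0],[0,0,0,0],[0,0,0,0],[0,0,0,0],[0,0,0,0]]' >/dev/null; python3 st.py
cat >ov.py <<'E'
from fit import *
def panel(n,im,q,z,s,w,h,Ls):
    c=np.round(proj(n,[[q[0],q[1],z]])[0]).astype(int); x,y=c[0]-w//2,c[1]-h//2
    crop(im,x,y,w,h,s,"/tmp/c.png",[(proj(n,tf(q,L)),col) for L,col in Ls]); print(n,x,y)
    return cv2.imread("/tmp/c.png")
E
python3 - <<'E'
from ov import *
for n in("scene","top"): np.save(n+"3.npy",optics.camera(n))
lid=[.6218,.2571,-.4644]; bx=[.5975,-.1647,.207]
LL=[(rect(.04,.06,.018),(0,255,0)),(rect(.006,.026,.048),(255,255,0))]
BB=[(rect(.04,.06,.111),(0,255,0)),(rect(.033,.053,.111),(255,255,0))]
a0,b0,a3,b3=[np.load(f+".npy") for f in("scene0","top0","scene3","top3")]
r1=np.hstack([panel("scene",a0,lid,.02,6,66,50,LL),panel("top",b0,lid,.02,6,66,50,LL)])
r2=np.hstack([panel("scene",a3,bx,.111,6,66,50,BB),panel("top",b3,bx,.111,6,66,50,BB)])
cv2.imwrite("pics/ov.png",np.vstack([r1,r2]))
E
```

```text
14.9667 tcp [0.4889 0.1692 0.2086] ya -0.0019 z [ 1.e-04 -1.e-04 -1.e+00] F [-0.9  0.1  1.3] op 0.0376 g 0.0 j [ 0.2   0.19  1.62 -0.    1.34  0.2 ]
scene 271 235
top 149 154
scene 176 136
top 280 160
```

View pics/ov.png

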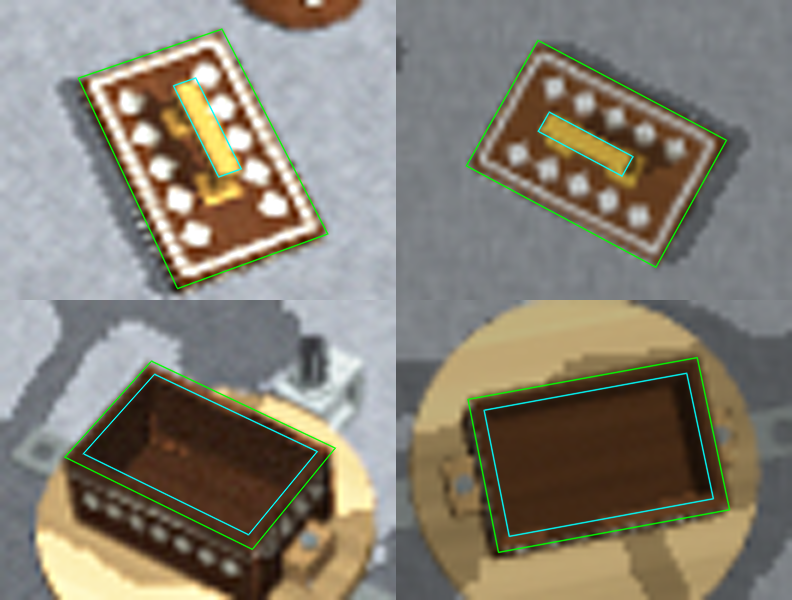

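```bash
python3 - <<'E'
from fit import *
for n,p,z in (("va",(341,40),.115),("vb",(330,137),.115),("hex",(335,256),.064),("rl",(152,295),.039)):
    w=back("top",[T(p)],z)[0]; d=w[:2]-[.6218,.2571]; a=-.4644
    print(n,w.round(3),"in lid frame",(d@[[np.cos(a),-np.sin(a)],[np.sin(a),np.cos(a)]]).round(3))
E
```

```text
va [0.701 0.065 0.115] in lid frame [ 0.157 -0.137]
vb [0.621 0.071 0.115] in lid frame [ 0.082 -0.167]
hex [0.529 0.067 0.064] in lid frame [ 0.003 -0.212]
rl [0.495 0.222 0.039] in lid frame [-0.098 -0.089]
```

```bash
python3 -m creep '[[0,0,0,0.1156],[0,0,0,0.1156],[0,0,0,0.1156],[0,0,0,0.1157],[3.45,1.99,0,0],[3.45,1.99,0,0],[3.45,1.99,0,0],[3.45,1.99,0,0]]' >/dev/null
python3 -m creep '[[0,0,0,0],[0,0,3,0],[0,0,3,0],[0,0,3,0],[0,0,2,0],[0,0,0,0],[0,0,0,0],[0,0,0,0]]' >/dev/null; python3 st.py
```

```text
16.4 tcp [0.6226 0.2583 0.1   ] ya -0.4629 z [ 2.3e-03  7.0e-04 -1.0e+00] F [-0.4 -0.5  0.5] op 0.0376 g 0.0 j [0.29 0.49 1.44 0.   1.21 0.75]
```

```bash
python3 -m creep '[[0,0,2,0],[0,0,2,0],[0,0,1.5,0],[0,0,1,0],[0,0,0.6,0],[0,0,0.3,0],[0,0,0,0],[0,0,0,0]]' >/dev/null; python3 st.py
python3 -m creep '[[0,0,0,0],[0,0,0,0],[0,0,0,0],[0,0,0,0],[0,0,0,0],[0,0,0,0],[0,0,0,0],[0,0,0,0]]' 0 8 >/dev/null; python3 st.py
```

```text
17.0667 tcp [0.6224 0.2586 0.0256] ya -0.4626 z [ 1.9e-03  6.0e-04 -1.0e+00] F [ 0.  -0.  -0.9] op 0.0378 g 0.0 j [0.29 0.55 1.52 0.   1.06 0.75]
17.7333 tcp [0.6219 0.2583 0.0248] ya -0.4625 z [ 7.e-04  2.e-04 -1.e+00] F [ 0.6 -0.3  1.5] op 0.0116 g 8.0 j [ 0.29  0.55  1.53 -0.    1.06  0.75]
```

```bash
python3 -m creep '[[0,0,0,0],[0,0,0,0],[0,0,0,0],[0,0,-0.3,0],[0,0,-0.5,0],[0,0,-1,0],[0,0,-1,0],[0,0,0,0]]' - 45 >/dev/null; python3 st.py
python3 -m creep '[[0,0,-1.5,0],[0,0,-2,0],[0,0,-2,0],[0,0,-2.5,0],[0,0,-2.5,0],[0,0,-2.5,0],[0,0,-2,0],[0,0,-1,0]]' >/dev/null; python3 -m creep '[[0,0,0,0],[0,0,0,0],[0,0,0,0],[0,0,0,0],[0,0,0,0],[0,0,0,0],[0,0,0,0],[0,0,0,0]]' >/dev/null; python3 st.py
```

```text
18.4 tcp [0.6233 0.259  0.0553] ya -0.4624 z [ 0.0045  0.0015 -1.    ] F [ 0.8  0.5 -1.5] op 0.0114 g 45.0 j [0.29 0.52 1.49 0.   1.12 0.75]
19.7333 tcp [0.6215 0.2583 0.212 ] ya -0.4625 z [-6.e-04 -1.e-04 -1.e+00] F [ 0.5 -0.1 -2.5] op 0.0119 g 45.0 j [0.29 0.42 1.26 0.   1.46 0.75]
```

```bash
python3 -m creep '[[0,0,0,-0.06],[0,0,0,-0.1],[0,0,0,-0.11],[0,0,0,-0.11],[0,0,0,-0.11],[0,0,0,-0.1],[0,0,0,-0.081],[0,0,0,0]]' >/dev/null; python3 -m creep '[[-1.5,-0.406,0,0],[-2.5,-0.677,0,0],[-3,-0.812,0,0],[-3,-0.812,0,0],[-3,-0.812,0,0],[-3,-0.812,0,0],[-3,-0.812,0,0],[-3,-0.812,0,0]]' >/dev/null;python3 -m creep '[[-3,-0.812,0,0],[-3,-0.812,0,0],[-3,-0.812,0,0],[-3,-0.812,0,0],[-3,-0.812,0,0],[-2,-0.541,0,0],[-1.78,-0.482,0,0],[0,0,0,0]]' >/dev/null;python3 -m creep '[[0,0,0,0],[0,0,0,0],[0,0,0,0],[0,0,0,0],[0,0,0,0],[0,0,0,0],[0,0,0,0],[0,0,0,0]]' >/dev/null; python3 st.py
```

```text
22.4 tcp [ 0.5981 -0.1632  0.2125] ya 0.209 z [ 1.e-04  1.e-04 -1.e+00] F [ 0.  -0.2 -1.1] op 0.0114 g 45.0 j [-0.38  0.34  1.39  0.    1.41 -0.59]
```

```bash
python3 -m creep '[[0,0,0.5,0],[0,0,1,0],[0,0,1.2,0],[0,0,1.2,0],[0,0,0.8,0],[0,0,0.45,0],[0,0,0,0],[0,0,0,0]]' >/dev/null; python3 -m creep '[[0,0,0,0],[0,0,0,0],[0,0,0,0],[0,0,0,0],[0,0,0,0],[0,0,0,0],[0,0,0,0],[0,0,0,0]]' >/dev/null;  python3 st.py; python3 - <<'E'
from ov import *
for n in("scene","top"): np.save(n+"4.npy",optics.camera(n))
z=bot.sense()["tool_pos"][2]-.0248
bx=[.5975,-.1647,.207]
LL=[(rect(.04,.06,z+.018),(0,255,0)),(rect(.04,.06,z+.004),(255,255,0)),(rect(.04,.06,.111),(0,0,255))]
cv2.imwrite("pics/ov2.png",np.hstack([panel(n,np.load(n+"4.npy"),bx,.125,6,66,60,LL) for n in("scene","top")]))
E
```

```text
23.7333 tcp [ 0.598  -0.1635  0.161 ] ya 0.2085 z [ 1.e-04  1.e-04 -1.e+00] F [ 0.2 -0.3 -1.9] op 0.0114 g 45.0 j [-0.38  0.37  1.48  0.    1.3  -0.59]
scene 176 128
top 281 155
```

View pics/ov2.png

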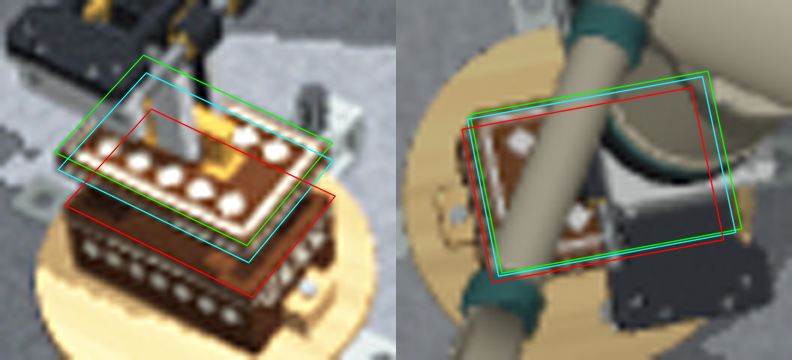

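```bash
cat >ecc.py <<'E'
from ov import *
def rectify(n,im,q,z):  # 2 px/mm, lid frame x->row(down=-x), y->col
    W=[[.05,.07],[.05,-.07],[-.05,-.07],[-.05,.07]]
    src=proj(n,tf(q,[[a,b,z] for a,b in W])).astype(np.float32)
    dst=np.float32([[0,0],[280,0],[280,200],[0,200]])
    return cv2.warpPerspective(cv2.cvtColor(im,cv2.COLOR_RGB2GRAY),cv2.getPerspectiveTransform(src,dst),(280,200),flags=cv2.INTER_CUBIC)
def run(n,i0,i1,z1,mask,bx=(.5975,-.1647,.207)):
    a=rectify(n,np.load(i0),[.6218,.2571,-.4644],.018); b=rectify(n,np.load(i1),bx,z1)
    # warp maps template(a) coords -> b coords; mask given on b (input)
    Wm=np.float32([[1,0,0],[0,1,0]])
    cc,Wm=cv2.findTransformECC(a,b,Wm,cv2.MOTION_EUCLIDEAN,(3,200,1e-6),mask,3)
    c=Wm@[140,100,1]; th=np.arctan2(Wm[1,0],Wm[0,0])
    # col = -y, row=-x
    print(n,"cc",round(cc,3),"lid off-centre in box frame x,y mm:",-(c[1]-100)/2,-(c[0]-140)/2,"yaw rad",-th)  # col/row both flipped -> see note
    return a,b
E
python3 - <<'E'
from ecc import *
z=.161-.0248+.018
m=np.zeros((200,280),np.uint8); r=lambda x0,x1,y0,y1:(slice(int(100-x1*2000),int(100-x0*2000)),slice(int(140-y1*2000),int(140-y0*2000)))
m[r(.014,.046,-.062,.066)]=255; m[r(-.03,.046,.038,.066)]=255
a,b=run("scene","scene0.npy","scene4.npy",z,m)
t=rectify("top",np.load("top4.npy"),[.5975,-.1647,.207],z); t0=rectify("top",np.load("top0.npy"),[.6218,.2571,-.4644],.018)
mm=cv2.merge([b//3,b,b//3+0]); mm[m>0]=b[m>0][:,None]
P=[cv2.cvtColor(a,8),mm,cv2.cvtColor(t0,8),cv2.cvtColor(t,8)]
for p in P: cv2.rectangle(p,(20,20),(260,180),(0,0,255),1)
cv2.imwrite("pics/rect.png",cv2.resize(np.vstack([np.hstack(P[:2]),np.hstack(P[2:])]),(800,571)))
E
```

```text
scene cc 0.882 lid off-centre in box frame x,y mm: 1.632336525246501 0.5716212149709463 yaw rad -0.008690611
```

View pics/rect.png

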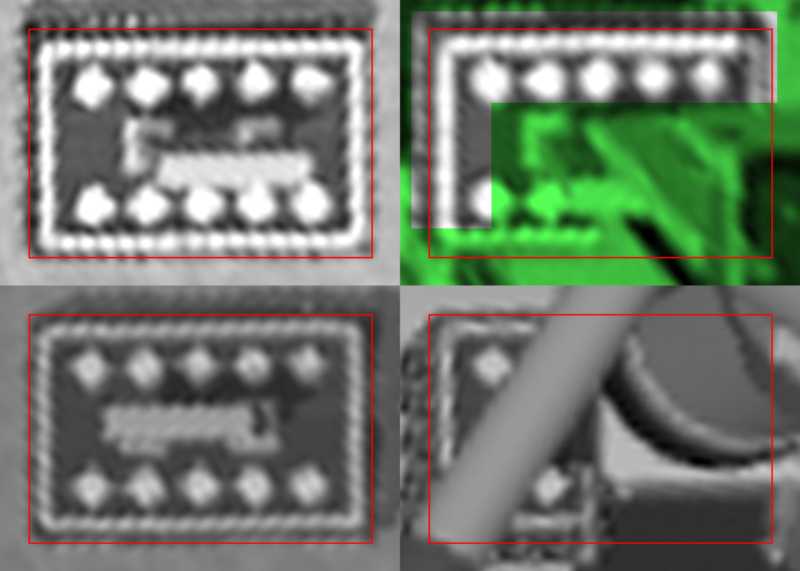

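```bash
python3 -m creep '[[0,-0.08,0.2,0],[0,0,0.3,0],[0,0,0.3,0],[0,0,0.3,0],[0,0,0.2,0],[0,0,0.2,0],[0,0,0,0],[0,0,0,0]]' >/dev/null; python3 -m creep '[[0,0,0,0],[0,0,0,0],[0,0,0,0],[0,0,0,0],[0,0,0,0],[0,0,0,0],[0,0,0,0],[0,0,0,0]]' >/dev/null; python3 -m creep '[[0,0,0,0],[0,0,0,0],[0,0,0,0],[0,0,0,0],[0,0,0,0],[0,0,0,0],[0,0,0,0],[0,0,0,0]]' >/dev/null; python3 st.py
python3 - <<'E'
from ecc import *
for n in("scene","top"): np.save(n+"5.npy",optics.camera(n))
z=bot.sense()["tool_pos"][2]-.0248+.018
m=np.zeros((200,280),np.uint8); r=lambda x0,x1,y0,y1:(slice(int(100-x1*2000),int(100-x0*2000)),slice(int(140-y1*2000),int(140-y0*2000)))
m[r(.014,.046,-.062,.066)]=255; m[r(-.03,.046,.038,.066)]=255
run("scene","scene0.npy","scene5.npy",z,m)
# box side face / disc check: did the turntable turn? compare fork/disc region
E
```

```text
25.8333 tcp [ 0.5972 -0.1637  0.1459] ya 0.2085 z [ 0.  0. -1.] F [ 1.1 -1.  -0.7] op 0.0116 g 45.0 j [-0.38  0.38  1.5   0.    1.26 -0.59]
scene cc 0.88 lid off-centre in box frame x,y mm: 0.7527543418109417 0.5480106417089701 yaw rad -0.011363213
```

```bash
python3 -m creep '[[0,0,0,-0.008],[0,0,0,0],[0,0,0,0],[0,0,0,0],[0,0,0,0],[0,0,0,0],[0,0,0,0],[0,0,0,0]]' >/dev/null; python3 st.py; python3 -c "from rig import close_job; print(close_job())"
```

```text
26.6 tcp [ 0.5973 -0.1636  0.146 ] ya 0.2165 z [ 1.e-04  1.e-04 -1.e+00] F [-0.3  0.  -1. ] op 0.0115 g 45.0 j [-0.38  0.38  1.5   0.    1.26 -0.6 ]
the job is handed in; nothing more can be done
None
```

The job is handed in at 26.6 s: the pin is fully home in the fork and let go, and the arm holds the lid level about 10 mm above the box rim, lined up to within about 1 mm and 1° by the camera checks; the verdict was not shown.

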